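# Gauge a turned rod in the bench caliper

### The job

Stand the aluminium rod upright on the bench caliper's green bed between its jaws, let go of it, then slide the jaw by its red thumb tab until the rod is pinched firmly but gently between both jaws, and keep that light pressure on for about a second. Do not force it: the sliding jaw must not tilt out of square. Then let go, leaving the rod upright with both jaws touching it, and do not disturb the other things on the bench.

Things in the scene. Friction and masses are not known exactly. Their poses are not given: they have to be found in the camera images.
- rod_center (a point): Centre (half-way up) of the loose round bar of bright aluminium, standing upright on the bench at the start: 60 mm tall, weight 0.1 to 0.25 kg, diameter somewhere between 32 and 44 mm (not known better: gauging it is the job). Its z axis is the rod's axis; its centre is 30 mm above what it stands on.
- caliper: Bench caliper, bolted down. Origin on the bench plane, under the beam's centre line, in the plane of the fixed jaw's face. y: the way the sliding jaw opens; -x: the way both jaws stick out from the beam; z up. Green bed 10 mm high, x -89 to +35, y -45 to +180 mm. Beam along y, x -12 to +12 mm, top at 24 mm. Carriage behind the sliding jaw 36 mm wide, top at 34 mm above the bench.
- fixed_jaw: The fixed jaw, a steel bar 16 mm thick; same origin and axes as the caliper. Its measuring face is the plane y = 0, looks to +y and reaches from the beam to x = -77 mm, 10 to 30 mm above the bench.
- jaw_face: The sliding jaw's steel bar, same size as the fixed jaw and facing it; origin on the bench plane under the beam's centre line, in the plane of its measuring face (y = 0 of its own axes). Axes parallel to the caliper's while it is not tilted.
- carriage (a joint): Opening between the two jaws, m: 0 with the jaws shut, 0.085 fully open, starts at 0.066 to 0.080. It slides with about 1.5 N of friction and stays where it is left. Pushed by its tab with 6 to 8 N it pinches a rod firmly yet gently; less leaves it loose, much more tilts the jaw.
- sliding_jaw (a joint): Tilt of the sliding jaw out of square, rad, 0 when square (as at the start). The jaw rocks about an upright axis at its root on the beam against a spring of about 30 N m/rad: squeezing a rod 42 mm from the beam with 10 N tilts it about 0.014. It must never pass 0.0175 (1 degree) either way. Pushing on the jaw bar itself tilts it too.
- thumb_tab (a point): The red upright thumb tab on the sliding carriage, the point in its middle 60 mm above the bench: a plate 12 mm thick along the caliper's y and 34 mm wide along its x, 34 to 75 mm above the bench, over the beam's centre line, 42 mm behind the sliding jaw's face (+y of the caliper). Pinch it by its two broad faces or push it to slide the jaw; towards -y of the caliper closes the jaws.
- block_center (a point): Centre of a loose black plastic block 34 x 34 x 50 mm standing on the bench; leave it alone.
- spigot_center (a point): Centre of a loose stepped brass spigot, 38 mm across at the foot, 22 mm above, 48 mm tall, standing on the bench; leave it alone.
- screwdriver: Loose screwdriver with an orange handle lying on the bench beyond the caliper; leave it alone.
- bed_spot (a point): Point on the green bed's top (10 mm above the bench) where the rod is well placed, a few mm clear of the fixed jaw: 42 mm from the beam's centre line (-x of the caliper) and 26 mm in front of the fixed jaw's face (+y). Being 10 mm off does not matter; the sliding jaw then pushes the rod over the bed to the fixed jaw (about 1 N). Axes as the caliper's.
Mind the look-alikes: they are no part of the job. Of the things that look like the part that bears rod_center, the smaller one is meant.

How it is judged:
On the way, in this order (a step that is already met when the one before it is completed fails the run):
1. the rod stands upright on the bed between the open jaws, let go (angle between rod_center's own z axis and vertical below 0.06 rad and x of rod_center in the frame of caliper between -0.068 and -0.026 m and y of rod_center in the frame of caliper between 0.015 and 0.065 m and z of rod_center in the frame of caliper below 0.043 m and value of joint carriage above 0.04 m and contact force between the fingers and rod below 0.05 N), for 0.2 s.
2. the rod is pinched between both jaws with at least 1.5 N, without fingers on the rod (contact force between each of jaw_face, fixed_jaw and rod above 1.5 N and contact force between the fingers and rod below 0.05 N), for 0.4 s.
At the end, for the whole second after the job is handed in: The rod stands upright (within 3.4 degrees) and at rest on the bed between the jaws, its centre 26 to 68 mm from the beam's centre line, with both jaw faces against it (no more than 1.5 mm of gap at either), the sliding jaw square within 1 degree (angle between rod_center's own z axis and vertical below 0.06 rad and x of rod_center in the frame of caliper between -0.068 and -0.026 m and z of rod_center in the frame of caliper below 0.043 m and y of rod_center in the frame of fixed_jaw below 0.0195 m and y of rod_center in the frame of jaw_face above -0.0195 m and linear speed of rod below 0.01 m/s and value of joint sliding_jaw between -0.0175 and 0.0175 rad); the robot touches nothing.
It fails at once if the sliding jaw tilts more than 1 degree (0.0175 rad) (value of joint sliding_jaw above 0.0175 rad or value of joint sliding_jaw below -0.0175 rad).
It fails at once if the block, the spigot or the screwdriver is moved more than 20 mm (distance of any of block_center, spigot_center, screwdriver from where it was at the start of the episode above 0.02 m).
It also fails if it takes over 61 s, if anything falls off the work surface, if the arm or the gripper's body presses on something with over 40 N, if the wrist force passes 120 N, or if a joint passes its speed limit or range.

### The arm

A 6-joint arm with a two-finger parallel gripper is mounted at the origin on the work surface. World frame = base frame: x ahead of the robot, y to its left, z up, the work surface at z = 0. Lengths are in m, angles in rad, forces in N, time in s.
With the tool pointing down it reaches from about 0.325 to 0.85 m from the base axis. Payload 4.4 kg.
Tool frame: the origin (TCP) lies at the very end of the fingers, on their centre line; the grasp point (between the pads) lies 19 mm behind it; z points along the fingers, y is the line along which they close (so a half turn about z gives the same grasp; the last joint's range is limited). The gripper opens to 94 mm and grips with 3 to 60 N. Pads are 16 mm wide; open, the fingers measure 119 mm over their backs; the gripper's body (75 mm by 177 mm) begins 78 mm behind the grasp point.
Start: joints at [-1.353, 0.207, 1.542, -0, 1.393, -0.15], TCP at [0.207, -0.536, 0.205] pointing down, gripper open.
Joint ranges: [-2.73, 2.73], [-0.86, 2.22], [0.23, 2.46], [-1.11, 4.25], [0.08, 2.63], [-2.82, 2.82]. Speed limits (rad/s): [2.79, 2.79, 3.14, 3.14, 3.14, 3.14].

### API

Orientations are given as a 3x3 rotation matrix whose columns are the frame's x, y, z axes.
In Python, from cell import readout, camera, robot, finder gives the robot as it stands. The module is installed in compiled form; this text tells all that it offers.
- The arm moves only by the shell command python3 -m inch 'ROWS' [FORCE]. ROWS is JSON, a list that holds one entry, the list of rows, each a list of 7 numbers: the turn, a rotation vector about the world's x, y, z in degrees, then the shift along the world's x, y, z in cm, then the opening in per cent of the stroke, from 0 (shut) to 100 (fully open). In form: [[[wx, wy, wz, tx, ty, tz, gripper], ...]]. A call has 1 to 8 rows; each row is the pose to reach, as a shift and turn from the pose commanded when the call began; what a row does not reach only later rows make up. A row lasts 1/10 s, in which the tool goes at most 50 mm and 8.59 degrees, less where a joint would pass 70% of its speed; a pose out of reach is approached as far as the arm can. A call with a gripper value outside its range is refused whole. The fingers move at their own pace and stop on an object; FORCE is the grip in N (left out, the last holds). Time passes only in rows, so rows that repeat a pose let the fingers close. It gives the time, the measured TCP pose, the force, the opening and the grip force at its end, in the units of the state.
- readout.state(): the state, without advancing time (a new reading comes with each control period).
- camera(name): name is "scene" or "top"; returns a dict with "color" (400x640x3 uint8, red, green, blue), "fx", "fy", "cx", "cy" (pixels), "cam_to_world" (4x4, takes a point from camera to world coordinates). Camera axes: x right, y down, z forward; pixel columns grow to the right and rows downward; lengths in m; the calibration is good to about 2 mm. A picture is of the moment at which its call begins. There is no depth.
- robot.finish_job(): hands the job in; it is judged then, once.
Trained networks look in a picture, given as the dict that the camera call returned (one of the last four; its "shot" number tells which), for a name from the list of things; names that differ only in an ending like _2 or _b are one class to them, and where a whole thing is asked for, a point or a joint stands for the part that bears it (a point fixed in the world has none). Each returns a list of dicts, best first, with "conf" (0 to 1); they miss things now and then, are a little off and sometimes report something else, mostly with a low value. They report only what shows in the picture. A call takes as long as a camera call. They do not tell look-alikes from the thing itself.
- finder.search_frame(target, picture): "xyz" ([x, y, z] in m, in world coordinates, good to about 4 mm: the middle of the surface that is visible of it).
The state is a dict: "clock": time; "joints": joint angles; "qvel": joint speeds; "joint_efforts": joint torques, N m; "ee_pos": TCP position; "eef_rot": TCP orientation; "force": force on the tool from outside, world axes, zero at the start; "torque": the same for the moment, N m; "gripper_width": finger opening in m; "finger_force": force on a finger pad.
Only numpy, scipy, OpenCV 4.12 (cv2) and the standard library are available. Lean on these libraries where they do the work, as an engineer would, in place of code of your own. Each camera call takes 0.05 s, during which the arm holds its last target. There are 200 camera calls.

## Working session

There is one attempt and no reset: what is moved stays moved. The work goes in short steps, Python scripts to look and compute and a shell command to move; the robot and the scene stay as the last step left them, time stands still between calls to the robot, and variables do not carry over. Pictures are saved under pics/ and viewed, at most 10 in all, crops included, and the job is handed in when it is done.

```bash
mkdir -p pics
python3 - <<'E'
from cell import readout,camera,finder
import cv2,numpy as np
for n in("scene","top"):
    p=camera(n); cv2.imwrite(f"pics/{n}0.png",p["color"][:,:,::-1])
    np.savez(f"{n}.npz",K=[p["fx"],p["fy"],p["cx"],p["cy"]],T=p["cam_to_world"])
    print(n,p["fx"],p["cx"],p["cy"],np.round(p["cam_to_world"],3).tolist())
    for t in("rod_center","thumb_tab","jaw_face","fixed_jaw","caliper","block_center","spigot_center","screwdriver"):
        print(t,[(np.round(d["xyz"],3).tolist(),round(d["conf"],2)) for d in finder.search_frame(t,p)][:4])
s=readout.state();print(s)
E
```

```text
scene 446.4614222229657 313.8048772943944 202.44924675145018 [[-0.308, 0.765, -0.566, 1.092], [0.952, 0.242, -0.19, 0.223], [-0.008, -0.597, -0.802, 0.772], [0.0, 0.0, 0.0, 1.0]]
rod_center [([0.531, 0.334, 0.048], 0.94), ([0.452, 0.332, 0.064], 0.77), ([0.462, -0.25, 0.021], 0.56)]
thumb_tab [([0.544, 0.103, 0.037], 0.64)]
jaw_face [([0.499, 0.081, 0.034], 0.45), ([0.502, 0.085, 0.032], 0.44)]
fixed_jaw [([0.533, -0.014, 0.028], 0.57), ([0.609, -0.266, 0.038], 0.55)]
caliper [([0.537, 0.071, 0.013], 0.8)]
block_center [([0.612, -0.268, 0.038], 0.94)]
spigot_center [([0.464, -0.255, 0.022], 0.58)]
screwdriver [([0.724, -0.159, 0.02], 0.75)]
top 444.113357097276 314.52750866391176 206.7666416533472 [[0.027, -0.993, 0.114, 0.487], [-1.0, -0.026, 0.006, 0.039], [-0.003, -0.115, -0.993, 1.045], [0.0, 0.0, 0.0, 1.0]]
rod_center [([0.516, 0.332, 0.06], 0.78), ([0.435, 0.319, 0.081], 0.74)]
thumb_tab [([0.53, 0.094, 0.036], 0.81), ([0.454, -0.248, 0.022], 0.2)]
jaw_face [([0.5, 0.086, 0.029], 0.72)]
fixed_jaw [([0.534, 0.098, 0.034], 0.73), ([0.527, -0.012, 0.03], 0.6)]
caliper [([0.514, 0.
[... 260 characters left out ...]
     1.39349911e+00, -1.50503062e-01]), 'qvel': array([ 0.00028854, -0.00023028, -0.00050153,  0.00088719, -0.00050401,
        0.00010108]), 'joint_efforts': array([-3.86689881e-04, -3.70878518e+01, -2.81767648e+01,  6.98288321e-02,
        2.74069322e-02, -6.21887352e-06]), 'ee_pos': array([ 0.20725891, -0.53637204,  0.20547801]), 'eef_rot': array([[ 9.32766074e-01,  3.60482247e-01, -1.41432360e-05],
       [ 3.60482245e-01, -9.32766073e-01, -5.96004986e-05],
       [-3.46772524e-05,  5.04949377e-05, -9.99999998e-01]]), 'force': array([-0.24190248, -0.28449331,  0.20843207]), 'torque': array([-0.00941568, -0.02778471, -0.04208066]), 'finger_force': 0.0, 'gripper_width': 0.0940669018721889}
```

View pics/scene0.png

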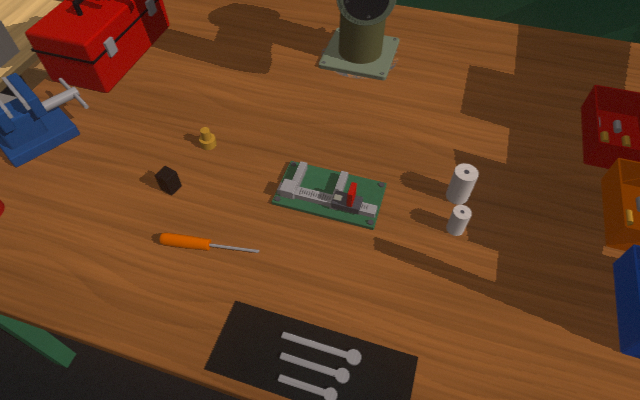

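View pics/top0.png

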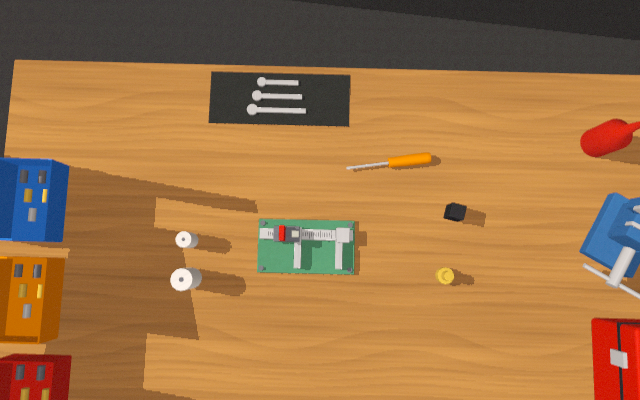

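The scene view (smaller rod at (459,220), caliper around (330,195)) and the top view (small rod at (186,240), caliper bed x 257–356, y 219–274, red tab at (282,233)) agree. The caliper is nearly aligned with the world axes. Next I get precise poses.

```bash
cat > h.py <<'E'
import cv2,numpy as np
def load(n):
    d=np.load(n+".npz");return d["K"],d["T"]
def back(n,uv,z):
    K,T=load(n);uv=np.atleast_2d(uv).astype(float)
    d=np.c_[(uv[:,0]-K[2])/K[0],(uv[:,1]-K[3])/K[1],np.ones(len(uv))]@T[:3,:3].T
    return (T[:3,3]+d*((z-T[2,3])/d[:,2])[:,None])[:,:3]
E
python3 - <<'E'
from h import *
im=cv2.imread("pics/top0.png");hsv=cv2.cvtColor(im,cv2.COLOR_BGR2HSV)
g=cv2.inRange(hsv,(45,60,30),(95,255,255));g[:200]=0;g[300:]=0
c=max(cv2.findContours(cv2.morphologyEx(g,cv2.MORPH_CLOSE,np.ones((15,15))),0,2)[0],key=cv2.contourArea)
w=back("top",c[:,0]+0.0,0.01)
r=cv2.minAreaRect((w[:,:2]*1000).astype(np.float32));print("bed rect",r,np.round(cv2.boxPoints(r)))
red=cv2.inRange(hsv,(0,150,100),(8,255,255));red[:215]=0;red[255:]=0;red[:,:250]=0;red[:,310:]=0
v,u=np.nonzero(red);print("tab px",u.min(),u.max(),v.min(),v.max(),u.mean(),v.mean(),back("top",[u.mean(),v.mean()],.07))
w=cv2.inRange(hsv,(0,0,120),(180,70,255));
n,l,st,ce=cv2.connectedComponentsWithStats(w[220:310,150:230])
for s,cc in zip(st[1:],ce[1:]):
    if s[4]>20:print("rod",s+np.array([150,220,0,0,0]),cc+[150,220],back("top",cc+[150,220],.06))
a=cv2.resize(im[215:300,160:360],(800,340),interpolation=cv2.INTER_CUBIC);cv2.imwrite("pics/c1.png",a)
s=cv2.imread("pics/scene0.png");cv2.imwrite("pics/c2.png",cv2.resize(s[150:250,270:490],(792,360),interpolation=cv2.INTER_CUBIC))
E
```

```text
bed rect ((514.0508422851562, 63.79518127441406), (123.60140991210938, 224.06051635742188), 0.2270306497812271) [[452. 176.]
 [453. -48.]
 [576. -48.]
 [575. 176.]]
tab px 279 285 225 240 281.5473684210526 232.37894736842105 [[0.54090199 0.1162343  0.07      ]]
rod [175 231  23  17 311] [186.10289389 239.48553055] [[0.5200389  0.32791951 0.06      ]]
rod [170 268  32  23 589] [185.20882852 278.48556876] [[0.43469665 0.32474244 0.06      ]]
```

View pics/c1.png

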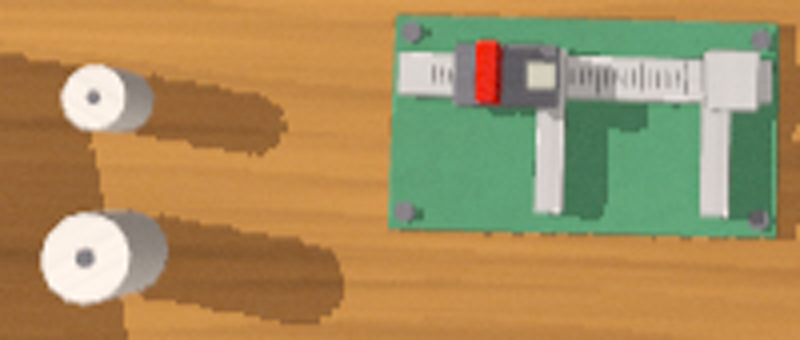

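View pics/c2.png

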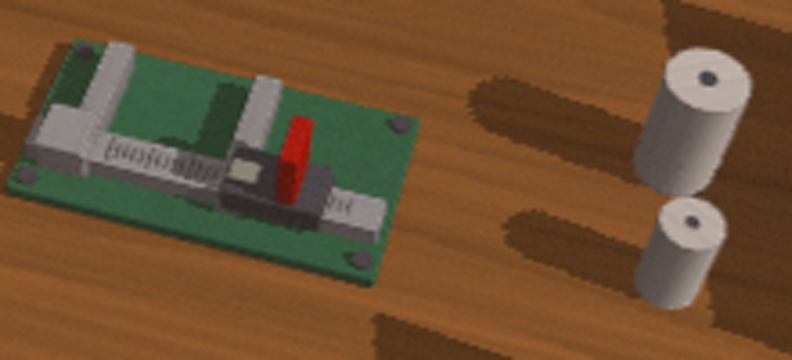

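```bash
python3 - <<'E'
from h import *
f=lambda cx,cy,k,u0,v0:[(cx+.5)/k-.5+u0,(cy+.5)/k-.5+v0]
print("rod top/scene",back("top",f(93,97,4,160,215),.06),back("scene",f(692,222,3.6,270,150),.06))
print("origin scene: bed corners",back("scene",[f(*p,3.6,270,150) for p in[(75,40),(418,120),(373,286),(8,190)]],.01))
print("tab top, scene",back("scene",f(303,117,3.6,270,150),.075),back("top",f(488,72,4,160,215),.075))
print("jaw fixed face top edge, sliding",back("top",[f(*p,4,160,215) for p in[(702,160),(562,160)]],.03))
E
python3 -m inch '[[[0,0,-8,5,5,0,100],[0,0,-16,10,10,0,100],[0,0,-21.1,15,15,0,100],[0,0,-21.1,18,20,0,100],[0,0,-21.1,20,24,0,100],[0,0,-21.1,22,28,0,100],[0,0,-21.1,24,32.5,0,100],[0,0,-21.1,26,37,0,100]]]' 15
```

```text
rod top/scene [[0.52119517 0.33515816 0.06      ]] [[0.52281382 0.33632563 0.06      ]]
origin scene: bed corners [[ 0.45721095 -0.04504326  0.01      ]
 [ 0.45588119  0.1765105   0.01      ]
 [ 0.58198623  0.17839989  0.01      ]
 [ 0.5810863  -0.04276729  0.01      ]]
tab top, scene [[0.52736349 0.11881166 0.075     ]] [[0.54009326 0.1156512  0.075     ]]
jaw fixed face top edge, sliding [[ 0.49586698 -0.00412054  0.03      ]
 [ 0.49371981  0.07537974  0.03      ]]
clock: 1.7
ee_pos: [0.4432, -0.2159, 0.2057]
eef_rot: [[1.0, 0.0, 0.001], [0.0, -1.0, -0.0], [0.001, 0.0, -1.0]]
force: [0.5, -1.1, 0.2]
gripper_width: 0.094
finger_force: 0.0
```

```bash
python3 -m inch '[[[0,0,0,1,5,0,100],[0,0,0,2,10,0,100],[0,0,0,3,15,0,100],[0,0,0,4,20,0,100],[0,0,0,4.5,25,0,100],[0,0,0,5,30,0,100],[0,0,0,5.5,35,0,100],[0,0,0,5.5,40,0,100]]]'
python3 -m inch '[[[0,0,0,0,5,0,100],[0,0,0,0,8,0,100],[0,0,0,0,10.2,0,100],[0,0,0,0,10.2,-2,100],[0,0,0,0,10.2,-5,100],[0,0,0,0,10.2,-7,100],[0,0,0,0,10.2,-8,100],[0,0,0,0,10.2,-8,100]]]'
python3 - <<'E'
from cell import camera
import cv2
p=camera("scene"); a=p["color"][100:260,400:560,::-1]; b=camera("top")["color"][180:340,110:270,::-1]
cv2.imwrite("pics/g.png",cv2.hconcat([cv2.resize(x,(400,400),interpolation=2) for x in(a,b)]))
E
```

```text
clock: 2.5
ee_pos: [0.4975, 0.1798, 0.2058]
eef_rot: [[1.0, 0.001, 0.001], [0.001, -1.0, 0.0], [0.001, -0.0, -1.0]]
force: [0.1, -0.5, 0.2]
gripper_width: 0.0939
finger_force: 0.0
clock: 3.3
ee_pos: [0.496, 0.2792, 0.1238]
eef_rot: [[1.0, 0.0, -0.003], [0.0, -1.0, -0.001], [-0.003, 0.001, -1.0]]
force: [0.3, -0.3, 0.9]
gripper_width: 0.094
finger_force: 0.0
```

View pics/g.png

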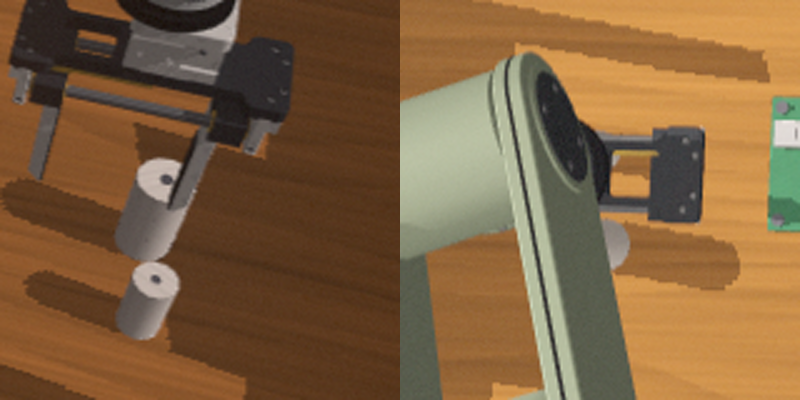

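The rods and gripper are clear of each other. The tool is short of the target because of the per-row cap, so I move over the rod and settle.

```bash
python3 -m inch '[[[0,0,0,1.3,3,0,100],[0,0,0,2.6,5.7,0,100],[0,0,0,2.6,5.7,0,100],[0,0,0,2.6,5.7,0,100],[0,0,0,2.6,5.7,0,100]]]'
```

```text
clock: 3.9
ee_pos: [0.5233, 0.3361, 0.1261]
eef_rot: [[1.0, 0.0, 0.001], [0.0, -1.0, -0.0], [0.001, 0.0, -1.0]]
force: [0.2, -0.9, -0.1]
gripper_width: 0.0939
finger_force: 0.0
```

```bash
python3 -m inch '[[[0,0,0,-0.1,0,-4,100],[0,0,0,-0.1,0,-7,100],[0,0,0,-0.1,0,-9,100],[0,0,0,-0.1,0,-9.9,100],[0,0,0,-0.1,0,-9.9,100],[0,0,0,-0.1,0,-9.9,60],[0,0,0,-0.1,0,-9.9,45],[0,0,0,-0.1,0,-9.9,30]]]' 20
python3 -m inch '[[[0,0,0,0,0,0,30],[0,0,0,0,0,0,20],[0,0,0,0,0,0,20],[0,0,0,0,0,0,20],[0,0,0,0,0,0,20],[0,0,0,0,0,0,20]]]'
```

```text
clock: 4.7
ee_pos: [0.5234, 0.3372, 0.0281]
eef_rot: [[1.0, 0.001, 0.003], [0.001, -1.0, 0.001], [0.003, -0.001, -1.0]]
force: [0.1, -0.3, 0.3]
gripper_width: 0.0737
finger_force: 0.0
clock: 5.3
ee_pos: [0.5222, 0.3365, 0.0264]
eef_rot: [[1.0, 0.001, -0.0], [0.001, -1.0, -0.0], [-0.0, 0.0, -1.0]]
force: [-0.4, -0.5, 0.7]
gripper_width: 0.0357
finger_force: 20.0
```

```bash
python3 -m inch '[[[0,0,0,0,0,3,20],[0,0,0,0,0,7,20],[0,0,0,0,-1,11,20],[0,0,0,-0.5,-4,12,20],[0,0,0,-1,-8,12,20],[0,0,0,-1.5,-12,12,20],[0,0,0,-2.1,-16,12,20],[0,0,0,-2.1,-18,12,20]]]'
python3 -m inch '[[[0,0,0,0,-4,0,20],[0,0,0,0,-8,0,20],[0,0,0,0,-11,0,20],[0,0,0,0,-12.5,0,20],[0,0,0,0,-12.5,0,20],[0,0,0,0,-12.5,0,20]]]'
python3 - <<'E'
from cell import camera,readout
import cv2
s=readout.state();print(s["ee_pos"],s["gripper_width"],s["force"])
p=camera("scene"); a=p["color"][90:250,240:440,::-1]; b=camera("top")["color"][170:330,220:420,::-1]
cv2.imwrite("pics/p.png",cv2.hconcat([cv2.resize(x,(400,320),interpolation=2) for x in(a,b)]))
E
```

```text
clock: 6.1
ee_pos: [0.4996, 0.154, 0.1457]
eef_rot: [[1.0, -0.001, -0.002], [-0.001, -1.0, -0.001], [-0.002, 0.001, -1.0]]
force: [0.3, 0.4, -2.3]
gripper_width: 0.036
finger_force: 20.0
clock: 6.7
ee_pos: [0.5009, 0.032, 0.1461]
eef_rot: [[1.0, -0.0, -0.001], [-0.0, -1.0, 0.001], [-0.001, -0.001, -1.0]]
force: [0.3, 0.6, -1.6]
gripper_width: 0.0355
finger_force: 20.0
[0.50089564 0.03201373 0.14607033] 0.035461564790000726 [ 0.33052136  0.56042515 -1.61558159]
```

View pics/p.png

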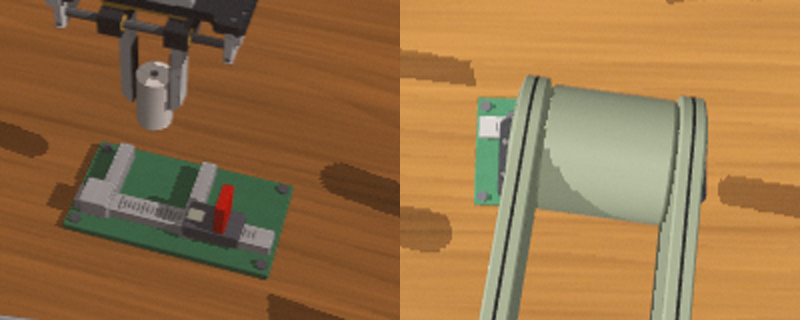

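```bash
python3 -m inch '[[[0,0,0,0,0,-3,20],[0,0,0,0,0,-6,20],[0,0,0,0,0,-8.5,20],[0,0,0,0,0,-10,20],[0,0,0,0,0,-10.5,20],[0,0,0,0,0,-10.7,20],[0,0,0,0,0,-10.7,20],[0,0,0,0,0,-10.7,20]]]'
python3 -m inch '[[[0,0,0,0,0,-0.1,20],[0,0,0,0,0,-0.2,20],[0,0,0,0,0,-0.2,20]]]'
```

```text
clock: 7.6
ee_pos: [0.5024, 0.0318, 0.0406]
eef_rot: [[1.0, 0.001, 0.002], [0.001, -1.0, -0.0], [0.002, 0.0, -1.0]]
force: [-0.3, -0.3, -1.6]
gripper_width: 0.0357
finger_force: 20.0
clock: 7.9
ee_pos: [0.5014, 0.0316, 0.0376]
eef_rot: [[1.0, 0.0, 0.0], [0.0, -1.0, -0.0], [0.0, 0.0, -1.0]]
force: [0.5, 1.0, -1.4]
gripper_width: 0.0357
finger_force: 20.0
```

```bash
python3 -m inch '[[[0,0,0,0,0,-0.1,20],[0,0,0,0,0,-0.1,20],[0,0,0,0,0,-0.1,20]]]'
```

```text
clock: 8.2
ee_pos: [0.5012, 0.0316, 0.0364]
eef_rot: [[1.0, 0.0, -0.0], [0.0, -1.0, 0.0], [-0.0, -0.0, -1.0]]
force: [-0.4, -0.2, -2.8]
gripper_width: 0.0356
finger_force: 20.0
```

```bash
python3 -m inch '[[[0,0,0,0,0,-0.1,20],[0,0,0,0,0,-0.1,20],[0,0,0,0,0,-0.1,20]]]'
```

```text
clock: 8.5
ee_pos: [0.5013, 0.0316, 0.0363]
eef_rot: [[1.0, 0.001, -0.0], [0.001, -1.0, -0.0], [-0.0, 0.0, -1.0]]
force: [-2.8, -0.2, 6.0]
gripper_width: 0.0356
finger_force: 20.0
```

```bash
python3 -m inch '[[[0,0,0,0,0,0.05,40],[0,0,0,0,0,0.05,50],[0,0,0,0,0,0.1,60],[0,0,0,0,0,0.1,60],[0,0,0,0,0,0.1,60],[0,0,0,0,0,0.1,60]]]'
python3 -m inch '[[[0,0,0,0,0,1,60],[0,0,0,0,0,3,60],[0,0,0,0,0,6,60],[0,0,0,0,0,10,60],[0,0,0,0,4,13,60],[0,0,0,2,8,14,60],[0,0,0,4,12,14,60],[0,0,0,4,16,14,60]]]'
python3 - <<'E'
from cell import camera,readout
import cv2
s=readout.state();print(s["ee_pos"],s["gripper_width"],s["force"])
p=camera("scene"); a=p["color"][130:250,260:410,::-1]; b=camera("top")["color"][180:300,230:380,::-1]
cv2.imwrite("pics/q.png",cv2.hconcat([cv2.resize(x,(400,320),interpolation=2) for x in(a,b)]))
E
```

```text
clock: 9.1
ee_pos: [0.5012, 0.0317, 0.0364]
eef_rot: [[1.0, 0.001, -0.0], [0.001, -1.0, 0.0], [-0.0, -0.0, -1.0]]
force: [-0.6, -0.8, 0.1]
gripper_width: 0.056
finger_force: 0.0
clock: 9.9
ee_pos: [0.5439, 0.1933, 0.1786]
eef_rot: [[1.0, -0.0, 0.005], [-0.0, -1.0, 0.001], [0.005, -0.001, -1.0]]
force: [0.4, -0.3, -0.1]
gripper_width: 0.0566
finger_force: 0.0
[0.54394617 0.19325704 0.17864193] 0.056550447493320694 [ 0.3755867  -0.33660838 -0.07422252]
```

View pics/q.png

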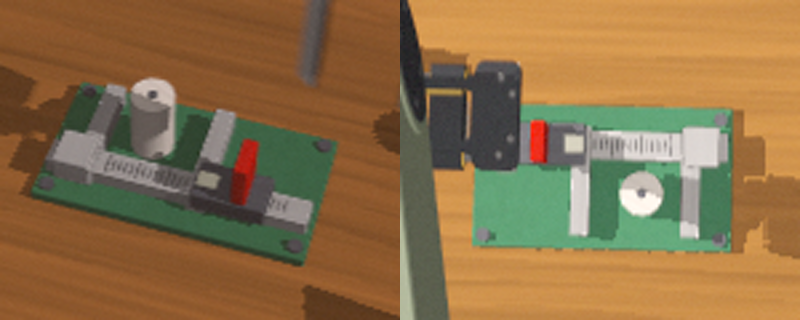

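The rod stands free between the jaws. I close the fingers and come down behind the tab.

```bash
python3 -m inch '[[[0,0,0,0,0,-3,0],[0,0,0,0,-1,-6,0],[0,0,0,0,-2,-9,0],[0,0,0,0,-3,-11,0],[0,0,0,0,-3.8,-12.5,0],[0,0,0,0,-3.8,-13.2,0],[0,0,0,0,-3.8,-13.2,0],[0,0,0,0,-3.8,-13.2,0]]]'
python3 -m inch '[[[0,0,0,0,0,0,0],[0,0,0,0,0,0,0]]]'
python3 -m inch '[[[0,0,0,0,-0.2,0,0],[0,0,0,0,-0.4,0,0],[0,0,0,0,-0.6,0,0],[0,0,0,0,-0.8,0,0],[0,0,0,0,-1.0,0,0],[0,0,0,0,-1.0,0,0]]]'
```

```text
clock: 10.8
ee_pos: [0.542, 0.1538, 0.0454]
eef_rot: [[1.0, 0.0, 0.002], [0.0, -1.0, 0.0], [0.002, -0.0, -1.0]]
force: [-0.3, -0.5, 0.8]
gripper_width: 0.0003
finger_force: 0.0
clock: 11.0
ee_pos: [0.5421, 0.1541, 0.0456]
eef_rot: [[1.0, 0.001, 0.002], [0.001, -1.0, 0.0], [0.002, -0.0, -1.0]]
force: [-0.4, 0.2, 0.1]
gripper_width: 0.0004
finger_force: 0.0
clock: 11.6
ee_pos: [0.5412, 0.1433, 0.0444]
eef_rot: [[1.0, 0.0, -0.0], [0.0, -1.0, -0.0], [-0.0, 0.0, -1.0]]
force: [-0.0, 0.6, -0.4]
gripper_width: 0.0004
finger_force: 0.0
```

```bash
python3 -m inch '[[[0,0,0,0.1,-0.3,0,0],[0,0,0,0.1,-0.6,0,0],[0,0,0,0.1,-0.9,0,0],[0,0,0,0.1,-1.2,0,0],[0,0,0,0.1,-1.5,0,0],[0,0,0,0.1,-1.8,0,0],[0,0,0,0.1,-2.1,0,0],[0,0,0,0.1,-2.3,0,0]]]'
python3 -m inch '[[[0,0,0,0,-0.2,0,0],[0,0,0,0,-0.4,0,0],[0,0,0,0,-0.6,0,0],[0,0,0,0,-0.8,0,0],[0,0,0,0,-1.0,0,0],[0,0,0,0,-1.2,0,0]]]'
```

```text
clock: 12.4
ee_pos: [0.5424, 0.1204, 0.0445]
eef_rot: [[1.0, 0.0, 0.0], [0.0, -1.0, 0.0], [0.0, -0.0, -1.0]]
force: [1.8, 1.2, -0.5]
gripper_width: 0.0001
finger_force: 0.8
clock: 13.0
ee_pos: [0.5424, 0.1089, 0.0445]
eef_rot: [[1.0, 0.0, 0.0], [0.0, -1.0, 0.001], [0.0, -0.001, -1.0]]
force: [1.0, 3.4, -0.1]
gripper_width: 0.0005
finger_force: 1.5
```

Run:
```python
from cell import camera,readout
import cv2
s=readout.state();print(s["ee_pos"],s["gripper_width"],s["force"])
p=camera("scene"); a=p["color"][140:240,260:400,::-1]
cv2.imwrite("pics/r.png",cv2.resize(a,(784,560),interpolation=2))
```

```text
[0.54239673 0.10885342 0.04453857] 0.0004611804057239758 [ 1.01494954  3.41057267 -0.11189311]
```

View pics/r.png

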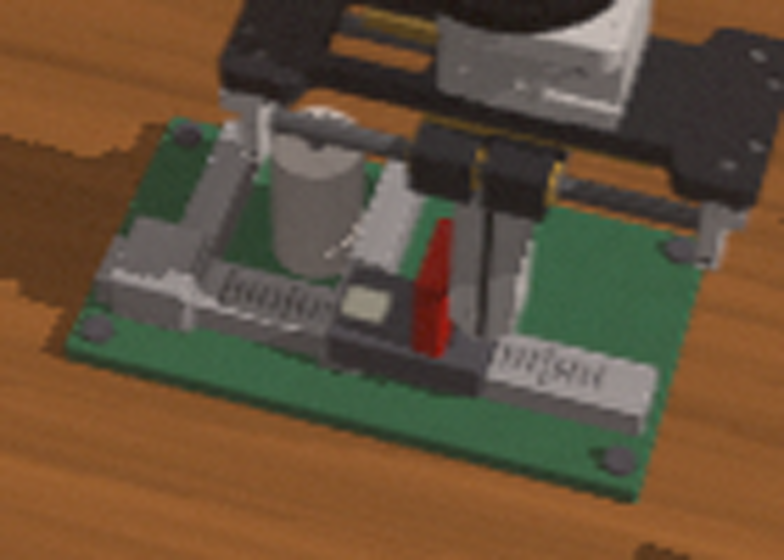

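The picture shows the fingers behind the red tab at (430,290), with the jaw bar (385,220) about to touch the rod (320,210). I continue gently.

```bash
python3 -m inch '[[[0,0,0,0,-0.15,0,0],[0,0,0,0,-0.3,0,0],[0,0,0,0,-0.4,0,0],[0,0,0,0,-0.5,0,0],[0,0,0,0,-0.6,0,0],[0,0,0,0,-0.7,0,0],[0,0,0,0,-0.8,0,0]]]'
python3 -m inch '[[[0,0,0,0,-0.05,0,0],[0,0,0,0,-0.1,0,0],[0,0,0,0,-0.15,0,0],[0,0,0,0,-0.2,0,0]]]'
```

```text
clock: 13.75
ee_pos: [0.5424, 0.1006, 0.0445]
eef_rot: [[1.0, 0.0, 0.0], [0.0, -1.0, 0.0], [0.0, -0.0, -1.0]]
force: [2.3, 2.2, 0.2]
gripper_width: 0.0002
finger_force: 1.5
clock: 14.15
ee_pos: [0.5424, 0.0986, 0.0445]
eef_rot: [[1.0, 0.001, 0.0], [0.001, -1.0, 0.0], [0.0, -0.0, -1.0]]
force: [3.1, 2.9, -0.7]
gripper_width: 0.0006
finger_force: 1.4
```

```bash
python3 -m inch '[[[0,0,0,0,-0.03,0,0],[0,0,0,0,-0.06,0,0],[0,0,0,0,-0.09,0,0],[0,0,0,0,-0.1,0,0]]]' | grep -v rot
```

```text
clock: 14.55
ee_pos: [0.5424, 0.0976, 0.0445]
force: [2.6, 2.9, 0.1]
gripper_width: 0.0002
finger_force: 1.4
```

```bash
python3 -m inch '[[[0,0,0,0,-0.03,0,0],[0,0,0,0,-0.06,0,0],[0,0,0,0,-0.09,0,0],[0,0,0,0,-0.1,0,0]]]' | grep -v rot
```

```text
clock: 14.95
ee_pos: [0.5423, 0.0967, 0.0445]
force: [2.5, 2.4, 0.1]
gripper_width: 0.0007
finger_force: 1.5
```

```bash
python3 -m inch '[[[0,0,0,0,-0.02,0,0],[0,0,0,0,-0.04,0,0],[0,0,0,0,-0.06,0,0],[0,0,0,0,-0.08,0,0]]]' | grep -v rot
```

```text
clock: 15.35
ee_pos: [0.5423, 0.0959, 0.0445]
force: [3.8, 2.1, 0.4]
gripper_width: 0.0005
finger_force: 1.5
```

```bash
python3 -m inch '[[[0,0,0,0,-0.02,0,0],[0,0,0,0,-0.04,0,0],[0,0,0,0,-0.06,0,0],[0,0,0,0,-0.06,0,0]]]' | grep -v rot
```

```text
clock: 15.75
ee_pos: [0.5422, 0.0952, 0.0445]
force: [2.6, 2.3, 0.3]
gripper_width: 0.0002
finger_force: 1.4
```

```bash
python3 -m inch '[[[0,0,0,0,-0.02,0,0],[0,0,0,0,-0.04,0,0],[0,0,0,0,-0.06,0,0],[0,0,0,0,-0.06,0,0]]]' | grep -v rot
```

```text
clock: 16.15
ee_pos: [0.5422, 0.0946, 0.0445]
force: [1.6, 2.4, 1.4]
gripper_width: 0.001
finger_force: 1.4
```

```bash
python3 -m inch '[[[0,0,0,0,-0.02,0,0],[0,0,0,0,-0.04,0,0],[0,0,0,0,-0.06,0,0],[0,0,0,0,-0.06,0,0]]]' | grep -v rot
python3 - <<'E'
from cell import camera
import cv2
p=camera("scene"); a=p["color"][140:240,260:400,::-1]
cv2.imwrite("pics/s.png",cv2.resize(a,(784,560),interpolation=2))
E
```

```text
clock: 16.55
ee_pos: [0.5422, 0.094, 0.0445]
force: [1.8, 2.9, 1.1]
gripper_width: 0.0008
finger_force: 1.4
```

View pics/s.png

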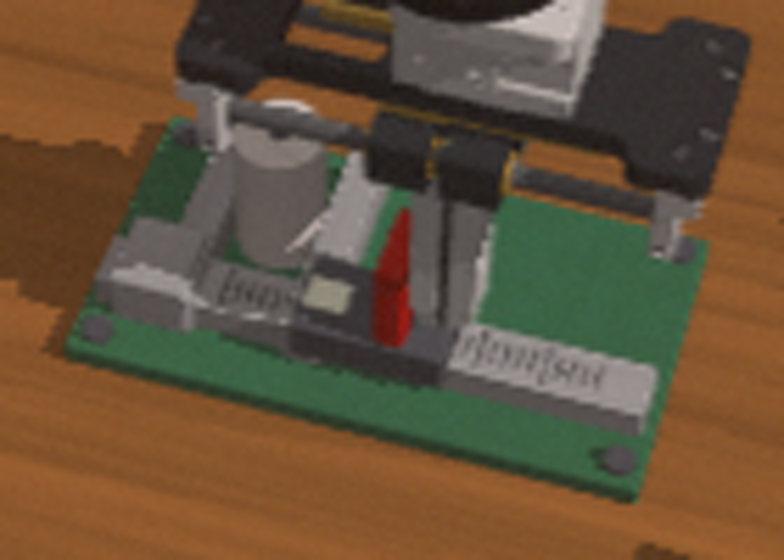

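```bash
g(){ grep -E 'ee_pos|force' | tee /dev/stderr | grep -q 'finger_force: [01]\.'; }
python3 -m inch '[[[0,0,0,0,-0.02,0,0],[0,0,0,0,-0.04,0,0],[0,0,0,0,-0.05,0,0],[0,0,0,0,-0.05,0,0]]]' | g &&
python3 -m inch '[[[0,0,0,0,-0.02,0,0],[0,0,0,0,-0.04,0,0],[0,0,0,0,-0.05,0,0],[0,0,0,0,-0.05,0,0]]]' | g &&
python3 -m inch '[[[0,0,0,0,-0.02,0,0],[0,0,0,0,-0.04,0,0],[0,0,0,0,-0.05,0,0],[0,0,0,0,-0.05,0,0]]]' | g &&
python3 -m inch '[[[0,0,0,0,-0.02,0,0],[0,0,0,0,-0.04,0,0],[0,0,0,0,-0.05,0,0],[0,0,0,0,-0.05,0,0]]]' | g
```

```text
ee_pos: [0.5422, 0.0938, 0.0445]
force: [0.2, 3.7, 2.7]
finger_force: 2.0
```

```bash
python3 -m inch '[[[0,0,0,0,-0.01,0,0],[0,0,0,0,-0.02,0,0],[0,0,0,0,-0.02,0,0]]]' | grep -E 'pos|force'; python3 -c "
from cell import readout,camera
for i in range(3): print(readout.state()['force']);camera('top')"
```

```text
ee_pos: [0.5422, 0.0937, 0.0445]
force: [1.0, 5.7, 1.4]
finger_force: 2.4
[0.95592543 5.68980438 1.38131368]
[1.60587593 5.09376742 2.83537816]
[1.09519533 4.91511201 1.43210824]
```

```bash
python3 -m inch '[[[0,0,0,0,-0.01,0,0],[0,0,0,0,-0.02,0,0],[0,0,0,0,-0.02,0,0],[0,0,0,0,-0.02,0,0]]]' | grep -E 'pos|force'; python3 -c "
from cell import readout,camera
for i in range(5): print(readout.state()['force'][1]);camera('top')"
```

```text
ee_pos: [0.5422, 0.0937, 0.0445]
force: [1.1, 5.3, 2.2]
finger_force: 2.7
5.303976721929828
5.737091482851137
5.674901749557249
4.715840028278166
4.661131013860991
```

```bash
python3 -m inch '[[[0,0,0,0,-0.01,0,0],[0,0,0,0,-0.02,0,0],[0,0,0,0,-0.03,0,0],[0,0,0,0,-0.03,0,0]]]' | grep -E 'pos|force'; python3 -c "
from cell import readout,camera
for i in range(5): print(readout.state()['force'][1]);camera('top')"
```

```text
ee_pos: [0.5422, 0.0936, 0.0445]
force: [2.4, 5.7, 2.6]
finger_force: 3.0
5.658661063844427
6.014512043538351
5.547347249694531
5.987907840313911
6.10623725898085
```

```bash
python3 -m inch '[[[0,0,0,0,-0.02,0,0],[0,0,0,0,-0.03,0,0],[0,0,0,0,-0.04,0,0],[0,0,0,0,-0.04,0,0]]]' | grep -E 'pos|force'; python3 -c "
from cell import readout,camera
for i in range(5): print(readout.state()['force'][1]);camera('top')"
```

```text
ee_pos: [0.5422, 0.0935, 0.0445]
force: [1.6, 7.2, 2.2]
finger_force: 3.4
7.164509062999431
6.087663794630385
6.465966635988039
6.5826117199571526
6.82735897920084
```

Steady at about 6.6 N. I hold for a second, then back off.

```bash
python3 -m inch '[[[0,0,0,0,-0.01,0,0],[0,0,0,0,-0.01,0,0],[0,0,0,0,-0.01,0,0],[0,0,0,0,-0.01,0,0],[0,0,0,0,-0.01,0,0],[0,0,0,0,-0.01,0,0],[0,0,0,0,-0.01,0,0],[0,0,0,0,-0.01,0,0]]]' | grep -E 'clock|pos|force'
python3 -m inch '[[[0,0,0,0,0,0,0],[0,0,0,0,0,0,0],[0,0,0,0,0,0,0],[0,0,0,0,0,0,0],[0,0,0,0,0,0,0],[0,0,0,0,0,0,0]]]' | grep -E 'clock|pos|force'
python3 -m inch '[[[0,0,0,0,0.1,0,0],[0,0,0,0,0.3,0,0],[0,0,0,0,0.8,0,0],[0,0,0,0,1.5,0,0],[0,0,0,0,3,0,0],[0,0,0,0,5,2,0],[0,0,0,0,9,5,0],[0,0,0,0,13,8,0]]]' | grep -E 'clock|pos|force'
python3 -m inch '[[[0,0,0,0,4,3,0],[0,0,0,0,8,6,0],[0,0,0,0,12,6,0],[0,0,0,0,12,6,0],[0,0,0,0,12,6,0]]]' | grep -E 'clock|pos|force'
python3 - <<'E'
from cell import camera
import cv2
p=camera("scene"); a=p["color"][140:240,260:400,::-1]; b=camera("top")["color"][190:290,235:375,::-1]
cv2.imwrite("pics/t.png",cv2.hconcat([cv2.resize(x,(400,286),interpolation=2) for x in(a,b)]))
E
```

```text
clock: 20.2
ee_pos: [0.5422, 0.0935, 0.0445]
force: [1.7, 7.6, 2.2]
finger_force: 3.5
clock: 20.8
ee_pos: [0.5422, 0.0935, 0.0445]
force: [1.6, 6.8, 2.0]
finger_force: 3.5
clock: 21.6
ee_pos: [0.5412, 0.2237, 0.1246]
force: [1.5, 0.4, -0.1]
finger_force: 0.0
clock: 22.1
ee_pos: [0.5411, 0.3435, 0.1837]
force: [0.4, -1.0, -0.3]
finger_force: 0.0
```

View pics/t.png

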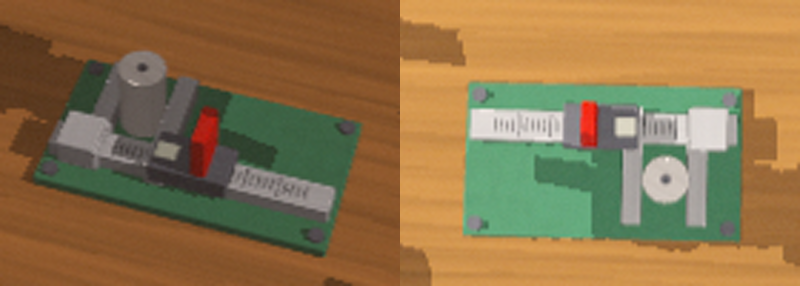

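The top view shows the upright rod (665,180) between both jaw faces (641 and 688), and the robot is clear. I hand it in.

```bash
python3 -c "
from cell import robot
print(robot.finish_job())"
```

```text
the job is handed in; nothing more can be done
None
```

I handed the job in with the rod (about 36 mm across) upright on the bed between both jaws. I had pinched it by the tab at about 7 N for over a second, then moved the robot clear. Both jaws' contact is inferred from the tab push stalling as the force rose and from the last picture. I did not measure the gaps or the jaw's tilt, and the hand-in gave no verdict.

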